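Close a filter cassette in the lever press

TASK

Close the white filter cassette that stands half open in the hand press: pull the red lock slide away from the lever to its end stop, pull the lever all the way down so that the cassette is pressed shut, and ease the lever back up to rest without letting it snap up. Then push the red lock slide fully home again, and leave the tweezers, the filter capsule and the tape roll where they lie.

Things in the scene. Friction and masses are not known exactly. Their poses are not given: they have to be found in the camera images.
- press: grey hand press fixed to the bench; base 90 x 285 x 18 mm. Origin: on the bench under the lever pivot; +y toward the lever's handle, -y toward the red lock slide. Column at the origin, 38 mm in y, 166 mm high. White cassette (39 mm across) at y = +42 mm; above it a ram guide (y 9 to 66 mm, up to 124 mm high; ram rod to 169 mm).
- lever_pivot (a point): the lever's pivot, 150 mm above the bench over the press origin; the pivot axis is the press x axis.
- lever_grip (a point): centre of the lever's handle: a round black bar, 16 mm diameter, 84 mm long along the press x axis, 170 mm from the pivot; far side of an open yoke (88 mm clear inside, 50 mm deep). Bar about 235 mm above the bench with the lever up, 92 mm fully down; it moves on an arc in the press y-z plane.
- press_lever (a joint): lever angle, rad: 0 = up at rest (sloping 0.52 rad above level toward the handle), about 0.86 = fully down at its stop (0.35 rad below level). A spring drives it back up (about 4 N at the handle at the top, 12 N at the bottom with the cassette). Locked by the bolt of the lock slide: it moves about 0.1 rad and then meets the bolt, until the slide is drawn back.
- lock_grip (a point): middle of the red finger grip of the lock slide: a block 24 mm (press x) x 18 mm (press y) x 38 mm high; this point is 180 mm above the bench, the block reaches from 157 to 195 mm, above a dark carriage 40 mm long in y on a rail. 85 mm from the pivot along press -y when locked.
- lock_slide (a joint): lock slide position, m: 0 = home, bolt over the lever's tail, lever locked; 0.05 = drawn back to its end stop along press -y, lever free. Stays where it is left (friction about 2 N).
- cassette_top_face (a point): centre of the upper face of the cassette's upper half, under the ram; about 63 mm above the bench when open, 8 mm lower when shut.
- cassette_top (a joint): how far the upper half is pressed down, m: 0 = open with a gap showing the blue ring, 0.008 = shut. Stays where it is pressed.
- tweezers: steel tweezers 14 x 115 x 9 mm, lying behind the press; not to be disturbed. Origin: centre of the underside.
- hepa_capsule: white in-line filter capsule with blue bands, 44 x 104 x 44 mm, lying on its side to the left; not to be disturbed. Origin: centre of the underside.
- ptfe_tape: roll of white tape with blue core, 48 mm across, 13 mm high, lying flat to the right; not to be disturbed. Origin: centre of the underside.

How it is judged:
By the outcome, as a careful person would: the job done as asked, in the order asked, and still so for the second after the job is handed in, with the robot touching nothing.
It also fails if it takes over 64 s, if anything falls off the work surface, if the arm or the gripper's body presses on something with over 40 N, if the wrist force passes 120 N, or if a joint passes its speed limit or range.

ROBOT

A 7-joint arm with a two-finger parallel gripper is mounted at the origin on a cart in front of the work surface, level with it; the furniture and walls round the work are solid. World frame = base frame: x ahead of the robot, y to its left, z up, the work surface at z = 0. Lengths are in m, angles in degrees, forces in N, time in s.
With the tool pointing down it reaches from about 0.4 to 0.75 m from the base axis. Payload 19.5 kg.
Tool frame: the origin (TCP) lies midway between the tips of the shut fingers; the grasp point (between the pads) lies 19 mm behind it; z points along the fingers, y is the direction in which the jaws open and shut (so a half turn about z gives the same grasp; the last joint's range is limited). The gripper opens to 85 mm and grips with 20 to 120 N. Pads are 22 mm wide; open, the fingers measure 114 mm over their backs; the gripper's body (76 mm by 85 mm) begins 54 mm behind the grasp point. The pads swing forward as they close: fully open they stand 13 mm farther back than shut.
Start: joints at [-73.436, 40.479, -1.581, 85.061, 1.261, 54.483, -4.326], TCP at [0.187, 0.544, 0.231] pointing down, gripper open.
Joint ranges: [-155.06, 155.06], [-18.47, 123.98], [-90, 86.84], [0, 140.48], [-83.41, 263.41], [0, 116], [-161.91, 161.91]. Speed limits (degrees/s): [108.29, 108.29, 147.25, 147.25, 172.46, 172.46, 172.46].

INTERFACE

Orientations are given as a 3x3 rotation matrix whose columns are the frame's x, y, z axes.
In Python, from plant import arm, snapshot, calibration, job gives the robot as it stands.
- The arm moves only by the tool step_arm, never from a script. Its argument "rows" is a list of rows, each an object of numbers: "rx", "ry", "rz": the turn, a rotation vector about the tool's x, y, z as a fraction of full scale; "tx", "ty", "tz": the shift along the tool's x, y, z as a fraction of full scale; "gripper": the gripper command: -1 is shut, 1 is fully open, values between are in proportion. A call has 1 to 20 rows; each row is the pose to reach, as a shift and turn from the pose measured when the call began, along the tool's axes at that moment, turning the shorter way round; what a row does not reach only later rows make up. Full scale, the value 1, is 120 mm for a shift and pi rad for a turn. A row lasts 1/8 s, in which the tool goes at most 62.5 mm and 10.7 degrees, less where a joint would pass 70% of its speed; a pose out of reach is approached as far as the arm can. A call with a number of a shift or a turn outside -1 to 1 is refused whole. A call with a gripper value outside its range is refused whole. The fingers move at their own pace and stop on an object; "newtons" is the grip in N (left out, the last holds). Time passes only in rows, so rows that repeat a pose let the fingers close. It gives the time, the measured TCP pose, the force and the opening at its end, in the units of the state.
- arm.sense(): the state, without advancing time (a new reading comes with each control period).
- snapshot(name): name is "side" or "top"; returns the picture (384x512x3 uint8, blue, green, red); there is no depth.
- calibration(name): a dict with "intrinsics" (3x3 intrinsics, pixels), "dist_coeffs" ([k1, k2, p1, p2, k3] as OpenCV has them; the pictures are not rectified), "R" (3x3) and "t" (3): a world point X has camera coordinates R X + t. Camera axes: x right, y down, z forward; pixel columns grow to the right and rows downward; lengths in m; the calibration is good to about 2 mm. A picture is of the moment at which its call begins. calibration takes no time and is no camera call.
- job.hand_in(): hands the job in, once; it reports no verdict.
The state is a dict: "t": time; "joint_pos": joint angles; "joint_velocities": joint speeds; "joint_efforts": joint torques, N m; "eef_pos": TCP position; "orientation": TCP orientation; "force": force on the tool from outside, world axes, zero at the start; "ft_torque": the same for the moment, N m; "opening": finger opening in m.
Only numpy, scipy, OpenCV 4.12 (cv2) and the standard library are available. Lean on these libraries where they do the work, as an engineer would, in place of code of your own. Each camera call takes 0.05 s, during which the arm holds its last target.

## Working session

There is one attempt and no reset: what is moved stays moved. The work goes in short steps, Python scripts to look and compute and a tool call to move; the robot and the scene stay as the last step left them, time stands still between calls to the robot, and variables do not carry over. Pictures are saved under pics/ and viewed, and the job is handed in when it is done.

Besides the shell and the picture viewer there is one more tool, called as a command line: name --argument value ..., lists and objects as JSON in quotes. step_arm: Moves the arm, as the interface text tells. Shift numbers are shares of 120 mm and turn numbers shares of pi rad, none past 1 either way. Its arguments: {"type":"object","properties":{"rows":{"type":"array"},"newtons":{"type":"number"}},"required":["rows"]}

```bash
ls; mkdir -p pics; python3 - <<'E'
from plant import arm,snapshot,calibration
import cv2,numpy as np
for n in("side","top"):
    cv2.imwrite(f"pics/{n}0.png",snapshot(n)); c=calibration(n); print(n,{k:np.round(v,4).tolist() for k,v in c.items()})
s=arm.sense(); print({k:np.round(v,4).tolist() for k,v in s.items()})
E
```

```text
pics
side {'intrinsics': [[359.2542, 0.0, 254.0665], [0.0, 359.2542, 197.7997], [0.0, 0.0, 1.0]], 'dist_coeffs': [-0.0562, 0.0, 0.0, 0.0, 0.0], 'R': [[0.9396, -0.342, -0.0162], [-0.1654, -0.4119, -0.8961], [0.2998, 0.8446, -0.4435]], 't': [-0.4524, 0.2415, 1.0194]}
top {'intrinsics': [[381.1623, 0.0, 258.2266], [0.0, 381.1623, 194.47], [0.0, 0.0, 1.0]], 'dist_coeffs': [0.021, 0.0, 0.0, 0.0, 0.0], 'R': [[0.0166, -0.9999, 0.002], [-0.9858, -0.0167, -0.167], [0.167, 0.0008, -0.986]], 't': [0.0128, 0.5383, 1.2083]}
{'t': 0.1, 'joint_pos': [-73.437, 40.5103, -1.5822, 85.0796, 1.2594, 54.4825, -4.3264], 'joint_velocities': [-0.0086, -0.0337, -0.0004, -0.0865, -0.0497, -0.0115, -0.0015], 'joint_efforts': [0.0016, -88.4278, 1.2356, -23.6454, 0.0168, 0.0051, -0.0], 'eef_pos': [0.1867, 0.5436, 0.2309], 'orientation': [[-0.9458, 0.3248, -0.0003], [0.3248, 0.9458, -0.0009], [-0.0, -0.001, -1.0]], 'force': [0.2192, 0.0636, 0.6203], 'ft_torque': [0.0284, 0.0185, -0.0178], 'opening': 0.0856}
```

View pics/side0.png

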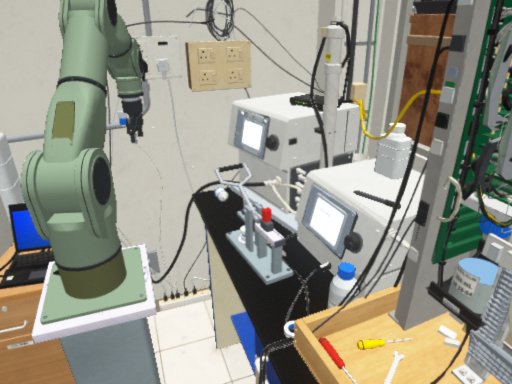

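View pics/top0.png

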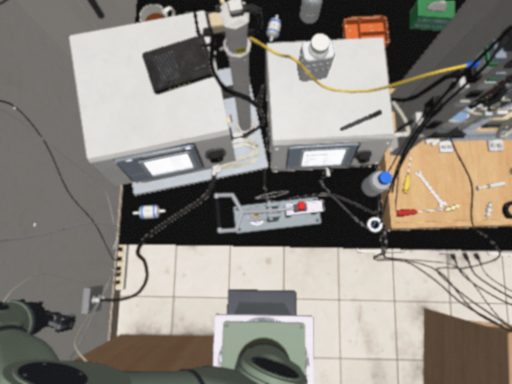

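```bash
python3 - <<'E'
import cv2
a=cv2.imread("pics/side0.png")[150:290,190:320]; cv2.imwrite("pics/s1.png",cv2.resize(a,None,fx=4,fy=4,interpolation=cv2.INTER_CUBIC))
a=cv2.imread("pics/top0.png")[170:250,200:340]; cv2.imwrite("pics/t1.png",cv2.resize(a,None,fx=5,fy=5,interpolation=cv2.INTER_CUBIC))
E
```

```text
(no output)
```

View pics/s1.png

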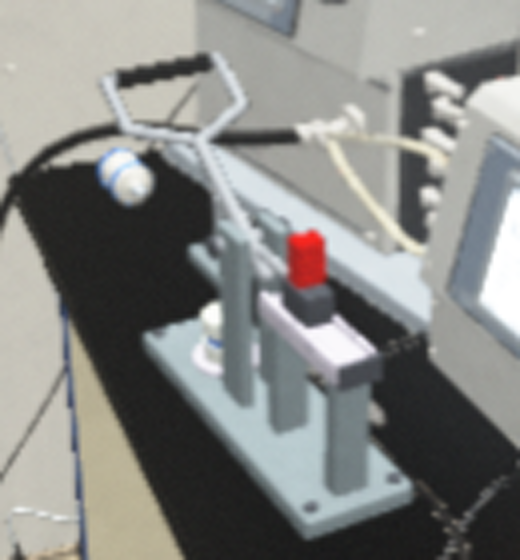

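View pics/t1.png

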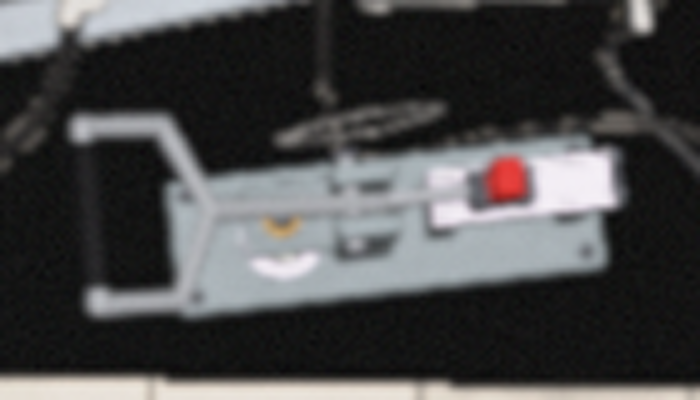

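```bash
cat > h.py <<'E'
import cv2,numpy as np
from plant import arm,snapshot,calibration
from scipy.optimize import least_squares
C={n:calibration(n) for n in("side","top")}
def proj(n,X):
    c=C[n]; return cv2.projectPoints(np.atleast_2d(np.array(X,float)),cv2.Rodrigues(np.array(c["R"]))[0],np.array(c["t"],float),np.array(c["intrinsics"]),np.array(c["dist_coeffs"]))[0][:,0]
def ray_z(n,uv,z):
    c=C[n]; p=cv2.undistortPoints(np.array([[uv]],float),np.array(c["intrinsics"]),np.array(c["dist_coeffs"]))[0,0]
    R=np.array(c["R"]);o=-R.T@np.array(c["t"]);d=R.T@np.array([p[0],p[1],1]);return o+d*(z-o[2])/d[2]
E
python3 - <<'E'
from h import *
T=lambda U,V:((U+.5)/5-.5+200,(V+.5)/5-.5+170)
S=lambda U,V:((U+.5)/4-.5+190,(V+.5)/4-.5+150)
hy=.170*np.cos(.52)
obs=[("top",T(89.5,215),(0,hy,.235)),("side",S(165,70),(0,hy,.235)),("side",S(307,258),(0,-.085,.176)),("top",T(508,172),(0,-.085,.195)),
("top",T(168,183),(.045,'a',.018)),("top",T(187,318),(-.045,'a',.018)),("top",T(608,268),(-.045,'b',.018)),
("side",S(145,335),(-.045,'a',.018)),("side",S(310,525),(-.045,'b',.018)),("side",S(413,490),(.045,'b',.018))]
def f(p):
    x,y,w,a=p; r=[]
    for n,uv,P in obs:
        P=[{'a':a,'b':a-.285}.get(q,q) for q in P]
        X=[x+np.cos(w)*P[0]-np.sin(w)*P[1],y+np.sin(w)*P[0]+np.cos(w)*P[1],P[2]]
        r+=list(proj(n,X)[0]-uv)
    return np.array(r)
s=least_squares(f,[.5,0,.1,.1],loss='soft_l1');print(s.x,np.degrees(s.x[2]));print(f(s.x).reshape(-1,2).round(1))
for n,uv in(("top",T(89.5,215)),("top",T(508,180))):print(ray_z(n,uv,.235),ray_z(n,uv,.19))
E
```

```text
[ 0.47249321 -0.01602886  0.13107865  0.11518448] 7.510253311570223
[[ 1.1  0. ]
 [ 0.   0.5]
 [-0.3 -0.1]
 [-0.7  1.1]
 [ 0.2 -0.2]
 [-0.8 -0.4]
 [ 0.5 -0.2]
 [-0.3 -0.3]
 [-0.2  0.2]
 [ 1.5 -0.9]]
[0.45319268 0.133197   0.235     ] [0.4585496  0.13803076 0.19      ]
[ 0.47658607 -0.09789786  0.235     ] [ 0.48294921 -0.10300418  0.19      ]
```

step_arm --rows '[{"tx": -1, "ty": -0.4, "tz": -0.8, "rz": -0.147, "gripper": 1}, {"tx": -1, "ty": -0.4, "tz": -0.8, "rz": -0.147, "gripper": 0}, {"tx": -1, "ty": -0.4, "tz": -0.8, "rz": -0.147, "gripper": 0}, {"tx": -1, "ty": -0.4, "tz": -0.8, "rz": -0.147, "gripper": 0}]'

```text
$.rows[0]: bad value
```

step_arm --rows '[{"rx": 0, "ry": 0, "tx": -1, "ty": -0.4, "tz": -0.8, "rz": -0.147, "gripper": 0}, {"rx": 0, "ry": 0, "tx": -1, "ty": -0.4, "tz": -0.8, "rz": -0.147, "gripper": 0}, {"rx": 0, "ry": 0, "tx": -1, "ty": -0.4, "tz": -0.8, "rz": -0.147, "gripper": 0}, {"rx": 0, "ry": 0, "tx": -1, "ty": -0.4, "tz": -0.8, "rz": -0.147, "gripper": 0}]' --newtons 20

```text
t: 0.6
eef_pos: [0.2865, 0.4583, 0.3281]
orientation: [[-0.992, -0.128, 0.001], [-0.128, 0.992, 0.0], [-0.001, 0.0, -1.0]]
force: [0.4, 1.1, -0.1]
opening: 0.0424
```

step_arm --rows '[{"rx": 0, "ry": 0, "rz": 0, "tx": -0.7, "ty": -1, "tz": 0, "gripper": 0}, {"rx": 0, "ry": 0, "rz": 0, "tx": -0.7, "ty": -1, "tz": 0, "gripper": 0}, {"rx": 0, "ry": 0, "rz": 0, "tx": -0.7, "ty": -1, "tz": 0, "gripper": 0}]'

```text
t: 0.98
eef_pos: [0.3867, 0.3479, 0.3274]
orientation: [[-0.992, -0.124, 0.001], [-0.124, 0.992, -0.001], [-0.001, -0.001, -1.0]]
force: [-0.8, 1.2, -0.3]
opening: 0.0427
```

step_arm --rows '[{"rx": 0, "ry": 0, "rz": 0, "tx": -0.33, "ty": -1, "tz": 0, "gripper": 0}, {"rx": 0, "ry": 0, "rz": 0, "tx": -0.33, "ty": -1, "tz": 0, "gripper": 0}, {"rx": 0, "ry": 0, "rz": 0, "tx": -0.33, "ty": -1, "tz": 0, "gripper": 0}]'

```text
t: 1.35
eef_pos: [0.4422, 0.2306, 0.3269]
orientation: [[-0.993, -0.118, 0.0], [-0.118, 0.993, -0.003], [-0.0, -0.003, -1.0]]
force: [-0.2, 0.9, -0.1]
opening: 0.0427
```

step_arm --rows '[{"rx": 0, "ry": 0, "rz": 0, "tx": 0, "ty": -1, "tz": 0, "gripper": 0}, {"rx": 0, "ry": 0, "rz": 0, "tx": 0, "ty": -1, "tz": 0, "gripper": 0}, {"rx": 0, "ry": 0, "rz": 0, "tx": 0, "ty": -1, "tz": 0, "gripper": 0}]'

```text
t: 1.72
eef_pos: [0.4565, 0.1084, 0.3268]
orientation: [[-0.994, -0.112, -0.0], [-0.112, 0.994, -0.004], [0.001, -0.004, -1.0]]
force: [0.0, 0.0, 0.2]
opening: 0.0426
```

step_arm --rows '[{"rx": 0, "ry": 0, "rz": 0, "tx": 0, "ty": -1, "tz": 0, "gripper": 0}, {"rx": 0, "ry": 0, "rz": 0, "tx": 0, "ty": -1, "tz": 0, "gripper": 0}, {"rx": 0, "ry": 0, "rz": 0, "tx": 0, "ty": -1, "tz": 0, "gripper": 0}]'

```text
t: 2.1
eef_pos: [0.4701, -0.0133, 0.3266]
orientation: [[-0.994, -0.107, -0.001], [-0.107, 0.994, -0.005], [0.002, -0.005, -1.0]]
force: [-0.1, 0.9, -0.3]
opening: 0.043
```

step_arm --rows '[{"rx": 0, "ry": 0, "rz": -0.008, "tx": -0.034, "ty": -0.735, "tz": 0.4, "gripper": 0}, {"rx": 0, "ry": 0, "rz": -0.008, "tx": -0.034, "ty": -0.735, "tz": 0.55, "gripper": 0}, {"rx": 0, "ry": 0, "rz": -0.008, "tx": -0.034, "ty": -0.735, "tz": 0.55, "gripper": 0}, {"rx": 0, "ry": 0, "rz": -0.008, "tx": -0.034, "ty": -0.735, "tz": 0.55, "gripper": 0}]'

```text
t: 2.6
eef_pos: [0.4839, -0.0989, 0.261]
orientation: [[-0.991, -0.134, -0.002], [-0.134, 0.991, -0.004], [0.002, -0.004, -1.0]]
force: [0.1, 0.3, 0.3]
opening: 0.0426
```

```bash
cat > look.py <<'E'
from h import *
import sys
k=sys.argv[1]
a=snapshot("side")[130:290,180:330]; b=snapshot("top")[160:250,200:340]
a=cv2.resize(a,None,fx=3.5,fy=3.5,interpolation=cv2.INTER_CUBIC);cv2.imwrite(f"pics/s{k}.png",a)
cv2.imwrite(f"pics/t{k}.png",cv2.resize(b,None,fx=5,fy=5,interpolation=cv2.INTER_CUBIC))
s=arm.sense();print(s["t"],s["eef_pos"],s["force"],s["opening"])
E
python3 look.py 2
```

```text
2.7 [ 0.48398222 -0.09915192  0.26155314] [-0.46123552  0.05124418 -0.25805001] 0.042880586249566484
```

View pics/s2.png

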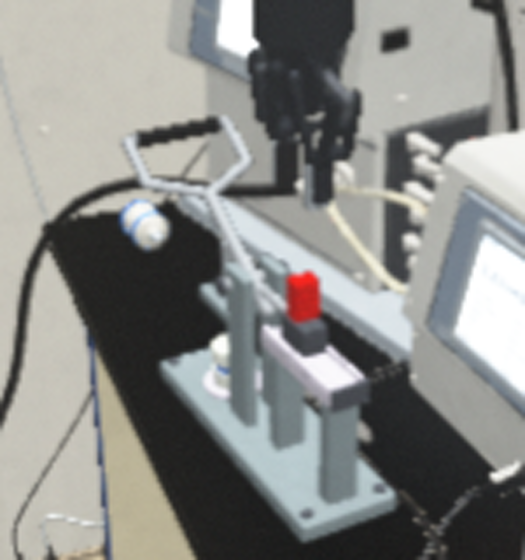

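View pics/t2.png

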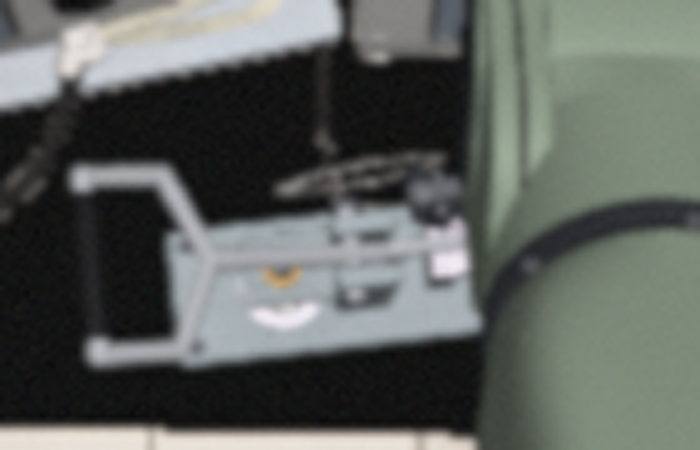

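```bash
python3 - <<'E'
from h import *
for X in([.484,-.0992,.2615],[.484,-.0992,.2615+.019],[.4836,-.1003,.195],[.4836,-.1003,.157]):
    p=proj("side",X)[0]; print((p-[180,130]+.5)*3.5-.5)
E
```

```text
[302.25880739 196.83271759]
[302.21916328 174.0872567 ]
[302.42566685 274.11883365]
[302.48411789 315.89871205]
```

step_arm --rows '[{"rx": 0, "ry": 0, "rz": 0, "tx": 0, "ty": -0.01, "tz": 0.3, "gripper": 0}, {"rx": 0, "ry": 0, "rz": 0, "tx": 0, "ty": -0.01, "tz": 0.5, "gripper": 0}, {"rx": 0, "ry": 0, "rz": 0, "tx": 0, "ty": -0.01, "tz": 0.65, "gripper": 0}, {"rx": 0, "ry": 0, "rz": 0, "tx": 0, "ty": -0.01, "tz": 0.77, "gripper": 0}, {"rx": 0, "ry": 0, "rz": 0, "tx": 0, "ty": -0.01, "tz": 0.77, "gripper": 0}]'

```text
t: 3.32
eef_pos: [0.4842, -0.0998, 0.1691]
orientation: [[-0.991, -0.136, -0.001], [-0.136, 0.991, -0.004], [0.001, -0.004, -1.0]]
force: [0.6, -0.6, 0.8]
opening: 0.0426
```

step_arm --rows '[{"rx": 0, "ry": 0, "rz": 0, "tx": 0, "ty": 0, "tz": 0, "gripper": -0.3}, {"rx": 0, "ry": 0, "rz": 0, "tx": 0, "ty": 0, "tz": 0, "gripper": -0.5}, {"rx": 0, "ry": 0, "rz": 0, "tx": 0, "ty": 0, "tz": 0, "gripper": -0.7}, {"rx": 0, "ry": 0, "rz": 0, "tx": 0, "ty": 0, "tz": 0, "gripper": -0.8}, {"rx": 0, "ry": 0, "rz": 0, "tx": 0, "ty": 0, "tz": 0, "gripper": -0.8}, {"rx": 0, "ry": 0, "rz": 0, "tx": 0, "ty": 0, "tz": 0, "gripper": -0.8}]' --newtons 20

```text
t: 4.08
eef_pos: [0.4845, -0.0997, 0.1698]
orientation: [[-0.991, -0.135, 0.0], [-0.135, 0.991, -0.004], [0.0, -0.004, -1.0]]
force: [-1.5, 1.1, 7.6]
opening: 0.0173
```

step_arm --rows '[{"rx": 0, "ry": 0, "rz": 0, "tx": 0, "ty": -0.05, "tz": 0, "gripper": -0.8}, {"rx": 0, "ry": 0, "rz": 0, "tx": 0, "ty": -0.1, "tz": 0, "gripper": -0.8}, {"rx": 0, "ry": 0, "rz": 0, "tx": 0, "ty": -0.15, "tz": 0, "gripper": -0.8}, {"rx": 0, "ry": 0, "rz": 0, "tx": 0, "ty": -0.2, "tz": 0, "gripper": -0.8}, {"rx": 0, "ry": 0, "rz": 0, "tx": 0, "ty": -0.25, "tz": 0, "gripper": -0.8}, {"rx": 0, "ry": 0, "rz": 0, "tx": 0, "ty": -0.3, "tz": 0, "gripper": -0.8}, {"rx": 0, "ry": 0, "rz": 0, "tx": 0, "ty": -0.35, "tz": 0, "gripper": -0.8}, {"rx": 0, "ry": 0, "rz": 0, "tx": 0, "ty": -0.38, "tz": 0, "gripper": -0.8}, {"rx": 0, "ry": 0, "rz": 0, "tx": 0, "ty": -0.4, "tz": 0, "gripper": -0.8}, {"rx": 0, "ry": 0, "rz": 0, "tx": 0, "ty": -0.4, "tz": 0, "gripper": -0.8}]'

```text
t: 5.32
eef_pos: [0.4906, -0.1452, 0.1699]
orientation: [[-0.991, -0.137, -0.001], [-0.137, 0.991, -0.001], [0.001, -0.001, -1.0]]
force: [-4.2, 15.9, -2.0]
opening: 0.0175
```

step_arm --rows '[{"rx": 0, "ry": 0, "rz": 0, "tx": 0, "ty": -0.01, "tz": 0, "gripper": -0.8}, {"rx": 0, "ry": 0, "rz": 0, "tx": 0, "ty": -0.02, "tz": 0, "gripper": -0.8}, {"rx": 0, "ry": 0, "rz": 0, "tx": 0, "ty": -0.025, "tz": 0, "gripper": -0.8}]'

```text
t: 5.7
eef_pos: [0.4906, -0.1453, 0.1698]
orientation: [[-0.99, -0.139, -0.003], [-0.139, 0.99, 0.003], [0.002, 0.003, -1.0]]
force: [-6.1, 25.2, 2.6]
opening: 0.0179
```

```bash
python3 look.py 3
```

```text
5.8 [ 0.49064771 -0.14523553  0.1698378 ] [-5.54819026 22.46172446  0.71782497] 0.017627809264346827
```

View pics/s3.png

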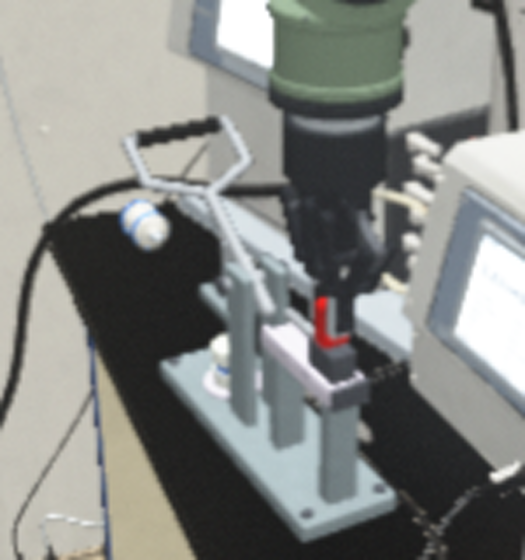

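step_arm --rows '[{"rx": 0, "ry": 0, "rz": 0, "tx": 0, "ty": 0, "tz": 0, "gripper": -0.4}, {"rx": 0, "ry": 0, "rz": 0, "tx": 0, "ty": 0, "tz": 0, "gripper": 0}, {"rx": 0, "ry": 0, "rz": 0, "tx": 0, "ty": 0, "tz": 0, "gripper": 0}, {"rx": 0, "ry": 0, "rz": 0, "tx": 0, "ty": 0, "tz": -0.3, "gripper": 0}, {"rx": 0, "ry": 0, "rz": 0, "tx": 0, "ty": 0, "tz": -0.6, "gripper": 0}, {"rx": 0, "ry": 0, "rz": 0, "tx": 0, "ty": 0, "tz": -1, "gripper": 0}, {"rx": 0, "ry": 0, "rz": 0, "tx": 0, "ty": 0, "tz": -1, "gripper": 0}]'

```text
t: 6.68
eef_pos: [0.4919, -0.1461, 0.2927]
orientation: [[-0.99, -0.139, 0.002], [-0.139, 0.99, 0.001], [-0.003, 0.001, -1.0]]
force: [-0.7, 0.4, -0.9]
opening: 0.0428
```

```bash
cat > red.py <<'E'
from h import *
def red(im):
    m=((im[...,2]>130)&(im[...,1]<80)&(im[...,0]<80)).astype(np.uint8); m[:, :200]=0; m[:,290:]=0; m[290:]=0
    n,l,st,ce=cv2.connectedComponentsWithStats(m); i=1+np.argmax(st[1:,4]); return st[i],ce[i]
if __name__=="__main__":
    im=snapshot("side");print(red(cv2.imread("pics/side0.png")),red(im)); p0=red(cv2.imread("pics/side0.png"))[1];p1=red(im)[1]
    for p in(p0,p1):print(ray_z("side",p,.176))
    ey=np.array([-.1307,.9914,0]);o=np.array([.4836,-.1003,.176])
    for d in(0,.04,.044,.046,.05,.054):print(d,proj("side",o-ey*d))
E
python3 look.py 4; python3 red.py
```

```text
6.775 [ 0.49084029 -0.14584067  0.28975503] [ 3.98357296e-01  8.66316819e-01 -1.95232235e-04] 0.043022617589137266
(array([262, 208,  10,  14, 113], dtype=int32), array([266.10619469, 214.68141593])) (array([270, 215,  10,  15, 121], dtype=int32), array([274.14876033, 221.81818182]))
[ 0.48223711 -0.10407851  0.176     ]
[ 0.48768361 -0.14861002  0.176     ]
0 [[266.05879803 213.98204463]]
0.04 [[273.29323303 220.23973025]]
0.044 [[274.04270376 220.88798545]]
0.046 [[274.41927786 221.21370156]]
0.05 [[275.17613243 221.8683358 ]]
0.054 [[275.93796782 222.52727302]]
```

View pics/s4.png

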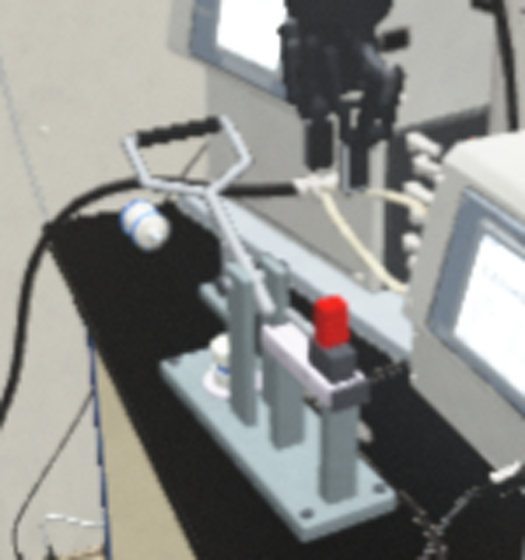

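```bash
python3 - <<'E'
from h import *
im=snapshot("side");f=8;x0,y0=240,200
a=cv2.resize(im[y0:y0+65,x0:x0+60],None,fx=f,fy=f,interpolation=cv2.INTER_CUBIC)
ex=np.array([.9914,.1307,0]);ey=np.array([-.1307,.9914,0]);o=np.array([.4725,-.016,0])
def P(x,y,z):return (proj("side",o+ex*x+ey*y+[0,0,z])[0]-[x0,y0]+.5)*f-.5
b=a.copy()
for d,c in((.045,(0,255,0)),(.05,(0,255,255))):
    pts=[P(x,-.085-d+q,z) for q in(-.009,.009) for x in(-.012,.012) for z in(.157,.195)]
    for p in pts:cv2.circle(b,tuple(int(v) for v in p),3,c,-1)
    for x in(-.012,.012):
        p=P(x,-.105-d,.157);cv2.circle(b,tuple(int(v) for v in p),3,(255,0,255) if d>.046 else (255,128,0),-1)
cv2.imwrite("pics/z5.png",np.hstack([a,b]))
E
```

```text
(no output)
```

View pics/z5.png

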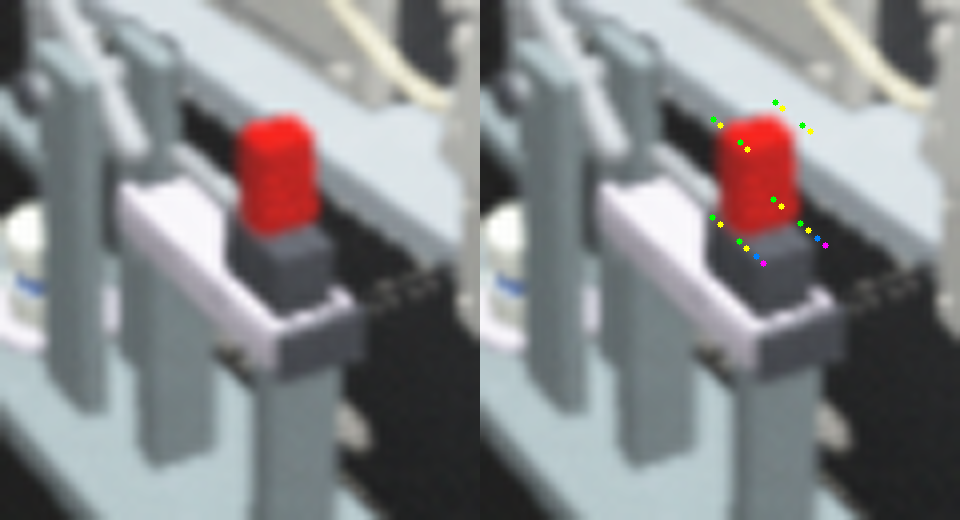

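step_arm --rows '[{"rx": 0, "ry": 0, "rz": 0, "tx": 0, "ty": 0.3, "tz": 0, "gripper": -1}, {"rx": 0, "ry": 0, "rz": 0, "tx": 0, "ty": 0.3, "tz": 0.1, "gripper": -1}, {"rx": 0, "ry": 0, "rz": 0, "tx": 0, "ty": 0.3, "tz": 0.3, "gripper": -1}, {"rx": 0, "ry": 0, "rz": 0, "tx": 0, "ty": 0.3, "tz": 0.6, "gripper": -1}, {"rx": 0, "ry": 0, "rz": 0, "tx": 0, "ty": 0.3, "tz": 0.85, "gripper": -1}, {"rx": 0, "ry": 0, "rz": 0, "tx": 0, "ty": 0.3, "tz": 0.95, "gripper": -1}, {"rx": 0, "ry": 0, "rz": 0, "tx": 0, "ty": 0.3, "tz": 0.95, "gripper": -1}]'

```text
t: 7.75
eef_pos: [0.485, -0.1099, 0.1747]
orientation: [[-0.99, -0.139, -0.005], [-0.139, 0.99, 0.003], [0.005, 0.004, -1.0]]
force: [0.5, 0.3, 1.1]
opening: 0.0003
```

step_arm --rows '[{"rx": 0, "ry": 0, "rz": 0, "tx": 0, "ty": -0.03, "tz": 0, "gripper": -1}, {"rx": 0, "ry": 0, "rz": 0, "tx": 0, "ty": -0.06, "tz": 0, "gripper": -1}, {"rx": 0, "ry": 0, "rz": 0, "tx": 0, "ty": -0.08, "tz": 0, "gripper": -1}, {"rx": 0, "ry": 0, "rz": 0, "tx": 0, "ty": -0.1, "tz": 0, "gripper": -1}, {"rx": 0, "ry": 0, "rz": 0, "tx": 0, "ty": -0.1, "tz": 0, "gripper": -1}]'

```text
t: 8.38
eef_pos: [0.4867, -0.122, 0.1748]
orientation: [[-0.99, -0.139, -0.005], [-0.139, 0.99, 0.003], [0.005, 0.004, -1.0]]
force: [-0.6, -0.9, 0.6]
opening: 0.0001
```

step_arm --rows '[{"rx": 0, "ry": 0, "rz": 0, "tx": 0, "ty": -0.02, "tz": 0, "gripper": -1}, {"rx": 0, "ry": 0, "rz": 0, "tx": 0, "ty": -0.03, "tz": 0, "gripper": -1}, {"rx": 0, "ry": 0, "rz": 0, "tx": 0, "ty": -0.03, "tz": 0, "gripper": -1}]'

```text
t: 8.75
eef_pos: [0.4868, -0.1229, 0.1747]
orientation: [[-0.99, -0.141, -0.006], [-0.141, 0.99, 0.006], [0.005, 0.007, -1.0]]
force: [-3.8, 17.6, 5.2]
opening: -0.0001
```

step_arm --rows '[{"rx": 0, "ry": 0, "rz": 0, "tx": 0, "ty": -0.02, "tz": 0, "gripper": -1}, {"rx": 0, "ry": 0, "rz": 0, "tx": 0, "ty": -0.03, "tz": 0, "gripper": -1}, {"rx": 0, "ry": 0, "rz": 0, "tx": 0, "ty": -0.03, "tz": 0, "gripper": -1}]'

```text
t: 9.12
eef_pos: [0.4868, -0.1231, 0.1747]
orientation: [[-0.99, -0.144, -0.008], [-0.144, 0.99, 0.011], [0.006, 0.012, -1.0]]
force: [-7.6, 25.0, 9.3]
opening: 0.0
```

```bash
python3 look.py 6; python3 red.py|head -3
```

```text
9.225 [ 0.48683807 -0.12307572  0.1747306 ] [-7.17087237 24.20725086  8.83936099] 0.00018764719736427248
(array([262, 208,  10,  14, 113], dtype=int32), array([266.10619469, 214.68141593])) (array([270, 214,  10,  16, 124], dtype=int32), array([274.10483871, 221.59677419]))
[ 0.48223711 -0.10407851  0.176     ]
[ 0.48803253 -0.14747951  0.176     ]
```

View pics/s6.png

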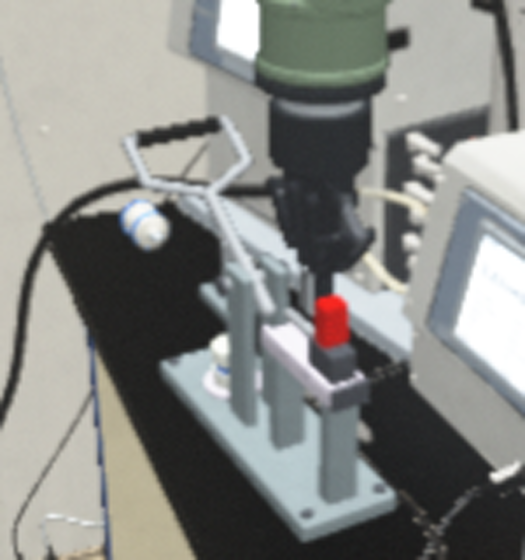

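step_arm --rows '[{"rx": 0, "ry": 0, "rz": 0, "tx": 0, "ty": 0.05, "tz": 0, "gripper": -1}, {"rx": 0, "ry": 0, "rz": 0, "tx": 0, "ty": 0.08, "tz": -0.2, "gripper": -1}, {"rx": 0, "ry": 0, "rz": 0, "tx": 0, "ty": 0.1, "tz": -0.6, "gripper": -0.5}, {"rx": 0, "ry": 0, "rz": 0, "tx": 0, "ty": 0.4, "tz": -1, "gripper": -0.2}, {"rx": 0, "ry": 0, "rz": 0, "tx": 0, "ty": 0.8, "tz": -1, "gripper": -0.2}, {"rx": 0, "ry": 0, "rz": 0, "tx": 0, "ty": 1, "tz": -1, "gripper": -0.2}, {"rx": 0, "ry": 0, "rz": 0, "tx": 0, "ty": 1, "tz": -1, "gripper": -0.2}]'

```text
t: 10.15
eef_pos: [0.4704, -0.0042, 0.2963]
orientation: [[-0.989, -0.147, -0.008], [-0.147, 0.989, 0.011], [0.006, 0.012, -1.0]]
force: [-0.4, -0.4, -0.6]
opening: 0.0342
```

step_arm --rows '[{"rx": 0, "ry": 0, "rz": 0, "tx": 0, "ty": 0.2, "tz": -0.25, "gripper": -0.2}, {"rx": 0, "ry": 0, "rz": 0, "tx": 0, "ty": 0.6, "tz": -0.25, "gripper": -0.2}, {"rx": 0, "ry": 0, "rz": 0, "tx": 0, "ty": 1, "tz": -0.25, "gripper": -0.2}, {"rx": 0, "ry": 0, "rz": 0, "tx": 0, "ty": 1, "tz": -0.25, "gripper": -0.2}]'

```text
t: 10.65
eef_pos: [0.4527, 0.1164, 0.3278]
orientation: [[-0.989, -0.15, -0.008], [-0.15, 0.989, 0.012], [0.006, 0.013, -1.0]]
force: [0.9, -0.7, 0.2]
opening: 0.0347
```

```bash
cat > mv.py <<'E'
from h import *
import sys
s=arm.sense();R=np.array(s["orientation"]);t=np.array([float(v) for v in sys.argv[1:4]])
w=np.radians(7.51)  # wanted: tool y along press y, z down
Rt=np.array([[-np.cos(w),-np.sin(w),0],[-np.sin(w),np.cos(w),0],[0,0,-1]])
print(s["t"],np.round(s["eef_pos"],4),"shift",np.round(R.T@(t-s["eef_pos"])/.12,3),"turn",np.round(cv2.Rodrigues(R.T@Rt)[0].ravel()/np.pi,4),s["force"].__class__ and np.round(s["force"],1),s["opening"])
E
python3 mv.py .4532 .1303 .30
```

```text
10.65 [0.4527 0.1164 0.3278] shift [-0.023  0.111  0.233] turn [ 0.004  -0.002   0.0063] [ 0.9 -0.7  0.2] 0.034736720200336156
```

step_arm --rows '[{"rx": 0.004, "ry": -0.002, "rz": 0.006, "tx": -0.02, "ty": 0.11, "tz": 0.23, "gripper": -0.2}, {"rx": 0.004, "ry": -0.002, "rz": 0.006, "tx": -0.02, "ty": 0.11, "tz": 0.3, "gripper": -0.2}, {"rx": 0.004, "ry": -0.002, "rz": 0.006, "tx": -0.02, "ty": 0.11, "tz": 0.3, "gripper": -0.2}]'

```text
t: 11.02
eef_pos: [0.4531, 0.1291, 0.2918]
orientation: [[-0.991, -0.131, -0.001], [-0.131, 0.991, -0.0], [0.001, -0.0, -1.0]]
force: [-0.2, -1.4, 1.1]
opening: 0.0341
```

```bash
python3 look.py 7; python3 mv.py .4532 .1303 .211;  python3 - <<'E'
from h import *
for X in([.4532,.1303,.235],arm.sense()["eef_pos"]): print((proj("side",X)[0]-[180,130]+.5)*3.5-.5,(proj("top",X)[0]-[200,160]+.5)*5-.5)
E
```

```text
11.125 [0.45324845 0.12938427 0.29248845] [ 1.0158691  -0.17166571 -0.58090038] 0.034103691797237615
11.125 [0.4532 0.1294 0.2925] shift [-0.     0.008  0.679] turn [ 0.      0.0002 -0.0001] [ 1.  -0.2 -0.6] 0.034103691797237615
[179.37312364 132.82525514] [ 94.74948414 265.07332135]
[176.91267419  73.84188255] [ 85.43274984 251.79742935]
```

View pics/s7.png

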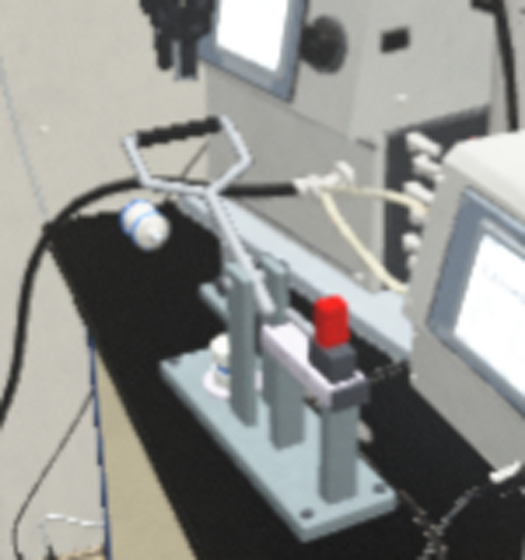

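View pics/t7.png

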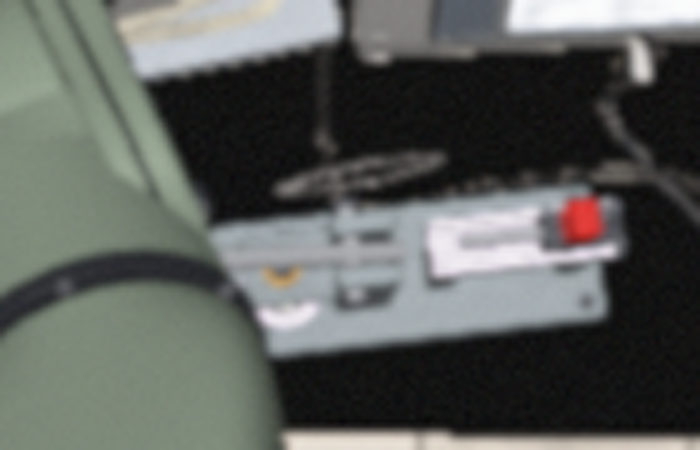

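step_arm --rows '[{"rx": 0, "ry": 0, "rz": 0, "tx": 0, "ty": 0.02, "tz": 0.15, "gripper": -0.2}, {"rx": 0, "ry": 0, "rz": 0, "tx": 0, "ty": 0.02, "tz": 0.3, "gripper": -0.2}, {"rx": 0, "ry": 0, "rz": 0, "tx": 0, "ty": 0.02, "tz": 0.45, "gripper": -0.2}, {"rx": 0, "ry": 0, "rz": 0, "tx": 0, "ty": 0.02, "tz": 0.58, "gripper": -0.2}, {"rx": 0, "ry": 0, "rz": 0, "tx": 0, "ty": 0.02, "tz": 0.68, "gripper": -0.2}, {"rx": 0, "ry": 0, "rz": 0, "tx": 0, "ty": 0.02, "tz": 0.68, "gripper": -0.2}]'

```text
t: 11.88
eef_pos: [0.453, 0.1315, 0.2108]
orientation: [[-0.991, -0.13, 0.0], [-0.13, 0.991, -0.0], [-0.0, -0.0, -1.0]]
force: [0.1, 0.1, 1.0]
opening: 0.0341
```

```bash
python3 - <<'E'
from h import *
a=snapshot("side")[120:200,190:290];cv2.imwrite("pics/z8.png",cv2.resize(a,None,fx=6,fy=6,interpolation=cv2.INTER_CUBIC))
E
```

```text
(no output)
```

View pics/z8.png

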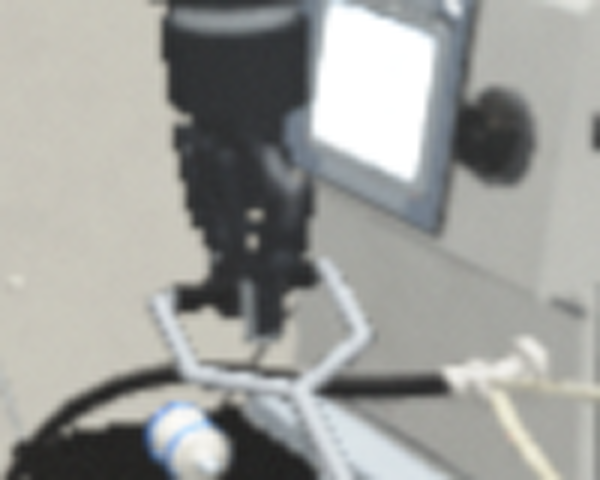

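step_arm --rows '[{"rx": 0, "ry": 0, "rz": 0, "tx": 0, "ty": 0, "tz": 0, "gripper": -0.5}, {"rx": 0, "ry": 0, "rz": 0, "tx": 0, "ty": 0, "tz": 0, "gripper": -0.65}, {"rx": 0, "ry": 0, "rz": 0, "tx": 0, "ty": 0, "tz": 0, "gripper": -0.8}, {"rx": 0, "ry": 0, "rz": 0, "tx": 0, "ty": 0, "tz": 0, "gripper": -0.9}, {"rx": 0, "ry": 0, "rz": 0, "tx": 0, "ty": 0, "tz": 0, "gripper": -0.9}]' --newtons 40

```text
t: 12.55
eef_pos: [0.4532, 0.1348, 0.2121]
orientation: [[-0.991, -0.133, 0.002], [-0.133, 0.991, 0.005], [-0.003, 0.004, -1.0]]
force: [-5.6, 20.5, 4.9]
opening: 0.0149
```

step_arm --rows '[{"rx": 0, "ry": 0, "rz": 0, "tx": 0, "ty": 0.04, "tz": 0.075, "gripper": -0.9}, {"rx": 0, "ry": 0, "rz": 0, "tx": 0, "ty": 0.076, "tz": 0.152, "gripper": -0.9}, {"rx": 0, "ry": 0, "rz": 0, "tx": 0, "ty": 0.101, "tz": 0.218, "gripper": -0.9}, {"rx": 0, "ry": 0, "rz": 0, "tx": 0, "ty": 0.124, "tz": 0.285, "gripper": -0.9}, {"rx": 0, "ry": 0, "rz": 0, "tx": 0, "ty": 0.124, "tz": 0.285, "gripper": -0.9}]'

```text
t: 13.18
eef_pos: [0.4512, 0.1496, 0.1778]
orientation: [[-0.991, -0.133, 0.002], [-0.133, 0.991, 0.004], [-0.003, 0.004, -1.0]]
force: [-1.4, -2.5, 5.4]
opening: 0.0147
```

step_arm --rows '[{"rx": 0, "ry": 0, "rz": 0, "tx": 0, "ty": 0.019, "tz": 0.07, "gripper": -0.9}, {"rx": 0, "ry": 0, "rz": 0, "tx": 0, "ty": 0.035, "tz": 0.137, "gripper": -0.9}, {"rx": 0, "ry": 0, "rz": 0, "tx": 0, "ty": 0.047, "tz": 0.207, "gripper": -0.9}, {"rx": 0, "ry": 0, "rz": 0, "tx": 0, "ty": 0.056, "tz": 0.277, "gripper": -0.9}, {"rx": 0, "ry": 0, "rz": 0, "tx": 0, "ty": 0.062, "tz": 0.348, "gripper": -0.9}, {"rx": 0, "ry": 0, "rz": 0, "tx": 0, "ty": 0.063, "tz": 0.419, "gripper": -0.9}, {"rx": 0, "ry": 0, "rz": 0, "tx": 0, "ty": 0.062, "tz": 0.489, "gripper": -0.9}, {"rx": 0, "ry": 0, "rz": 0, "tx": 0, "ty": 0.056, "tz": 0.56, "gripper": -0.9}, {"rx": 0, "ry": 0, "rz": 0, "tx": 0, "ty": 0.047, "tz": 0.63, "gripper": -0.9}, {"rx": 0, "ry": 0, "rz": 0, "tx": 0, "ty": 0.035, "tz": 0.7, "gripper": -0.9}, {"rx": 0, "ry": 0, "rz": 0, "tx": 0, "ty": 0.035, "tz": 0.7, "gripper": -0.9}]'

```text
t: 14.55
eef_pos: [0.4506, 0.155, 0.0938]
orientation: [[-0.991, -0.134, 0.002], [-0.134, 0.991, 0.005], [-0.002, 0.005, -1.0]]
force: [-5.7, 6.4, 5.1]
opening: 0.0149
```

step_arm --rows '[{"rx": 0, "ry": 0, "rz": 0, "tx": 0, "ty": -0.016, "tz": 0.07, "gripper": -0.9}, {"rx": 0, "ry": 0, "rz": 0, "tx": 0, "ty": -0.035, "tz": 0.137, "gripper": -0.9}, {"rx": 0, "ry": 0, "rz": 0, "tx": 0, "ty": -0.05, "tz": 0.18, "gripper": -0.9}, {"rx": 0, "ry": 0, "rz": 0, "tx": 0, "ty": -0.058, "tz": 0.21, "gripper": -0.9}, {"rx": 0, "ry": 0, "rz": 0, "tx": 0, "ty": -0.058, "tz": 0.22, "gripper": -0.9}, {"rx": 0, "ry": 0, "rz": 0, "tx": 0, "ty": -0.058, "tz": 0.22, "gripper": -0.9}]'

```text
t: 15.3
eef_pos: [0.4514, 0.1488, 0.0678]
orientation: [[-0.991, -0.135, 0.002], [-0.135, 0.991, 0.006], [-0.002, 0.006, -1.0]]
force: [-5.8, 3.8, 10.2]
opening: 0.0147
```

```bash
python3 look.py 9
```

```text
15.4 [0.45140828 0.14883749 0.06784296] [-4.83668381  3.05692624 10.33152905] 0.014940820439744533
```

View pics/s9.png

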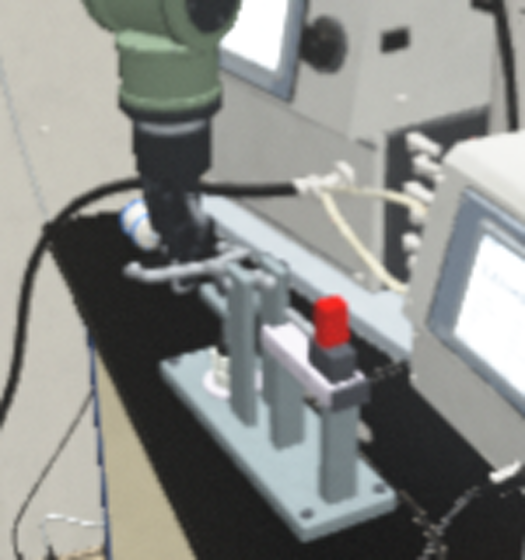

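step_arm --rows '[{"rx": 0, "ry": 0, "rz": 0, "tx": 0, "ty": -0.003, "tz": 0.012, "gripper": -0.9}, {"rx": 0, "ry": 0, "rz": 0, "tx": 0, "ty": -0.006, "tz": 0.024, "gripper": -0.9}, {"rx": 0, "ry": 0, "rz": 0, "tx": 0, "ty": -0.006, "tz": 0.024, "gripper": -0.9}]' --newtons 60

```text
t: 15.78
eef_pos: [0.4515, 0.1481, 0.0655]
orientation: [[-0.991, -0.135, 0.002], [-0.135, 0.991, 0.006], [-0.003, 0.006, -1.0]]
force: [-4.5, -0.8, 12.7]
opening: 0.0148
```

step_arm --rows '[{"rx": 0, "ry": 0, "rz": 0, "tx": 0, "ty": -0.003, "tz": 0.015, "gripper": -0.9}, {"rx": 0, "ry": 0, "rz": 0, "tx": 0, "ty": -0.003, "tz": 0.03, "gripper": -0.9}, {"rx": 0, "ry": 0, "rz": 0, "tx": 0, "ty": -0.003, "tz": 0.03, "gripper": -0.9}]'

```text
t: 16.15
eef_pos: [0.4516, 0.1473, 0.0626]
orientation: [[-0.991, -0.134, 0.002], [-0.134, 0.991, 0.006], [-0.003, 0.005, -1.0]]
force: [-4.5, -4.2, 16.6]
opening: 0.0142
```

```bash
python3 - <<'E'
from h import *
im=snapshot("side");f=8;x0,y0=205,185
a=cv2.resize(im[y0:y0+70,x0:x0+60],None,fx=f,fy=f,interpolation=cv2.INTER_CUBIC)
ex=np.array([.9914,.1307,0]);ey=np.array([-.1307,.9914,0]);o=np.array([.4725,-.012,0])
b=a.copy()
for th,c in((-.35,(0,255,0)),(-.30,(0,255,255)),(-.25,(0,0,255))):
  for x in(-.046,.046):
    for r in (.17,.12):
      p=proj("side",o+ex*x+ey*r*np.cos(th)+[0,0,.15+r*np.sin(th)])[0]
      p=(p-[x0,y0]+.5)*f-.5
      cv2.circle(b,tuple(int(v) for v in p),3,c,-1)
cv2.imwrite("pics/z10.png",np.hstack([a,b[:,:310]]))
E
```

```text
(no output)
```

View pics/z10.png

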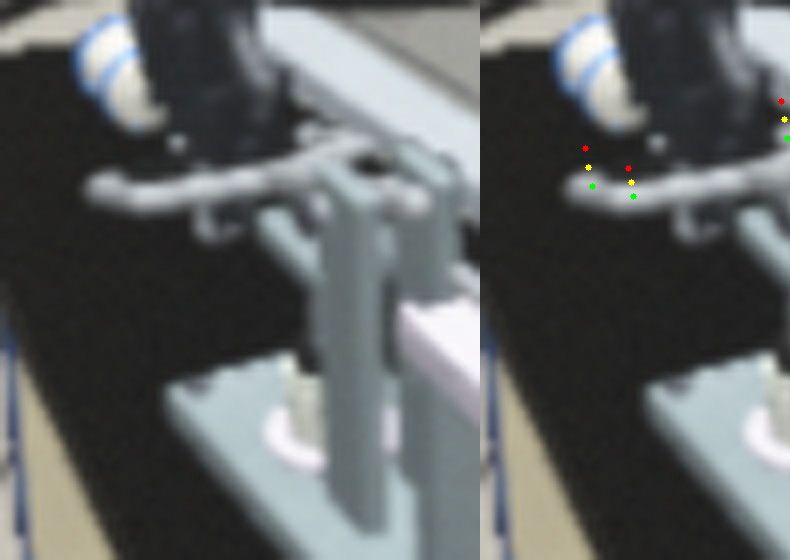

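step_arm --rows '[{"rx": 0, "ry": 0, "rz": 0, "tx": 0, "ty": 0, "tz": 0.0, "gripper": -0.95}, {"rx": 0, "ry": 0, "rz": 0, "tx": 0, "ty": -0.003, "tz": 0.02, "gripper": -0.95}, {"rx": 0, "ry": 0, "rz": 0, "tx": 0, "ty": -0.005, "tz": 0.04, "gripper": -0.95}, {"rx": 0, "ry": 0, "rz": 0, "tx": 0, "ty": -0.005, "tz": 0.04, "gripper": -0.95}]' --newtons 90

```text
t: 16.7
eef_pos: [0.4519, 0.1466, 0.0602]
orientation: [[-0.991, -0.134, 0.004], [-0.134, 0.991, 0.006], [-0.005, 0.005, -1.0]]
force: [-14.9, -4.2, 71.9]
opening: 0.014
```

```bash
python3 - <<'E'
from h import *
im=snapshot("side");f=8;x0,y0=205,185
a=cv2.resize(im[y0:y0+70,x0:x0+60],None,fx=f,fy=f,interpolation=cv2.INTER_CUBIC)
cv2.imwrite("pics/z11.png",a)
E
```

```text
(no output)
```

View pics/z11.png

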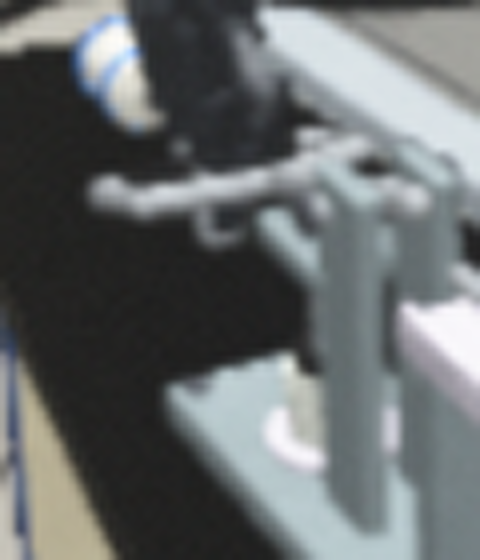

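step_arm --rows '[{"rx": 0, "ry": 0, "rz": 0, "tx": 0, "ty": 0, "tz": 0, "gripper": -0.95}, {"rx": 0, "ry": 0, "rz": 0, "tx": 0, "ty": 0.012, "tz": -0.03, "gripper": -0.95}, {"rx": 0, "ry": 0, "rz": 0, "tx": 0, "ty": 0.023, "tz": -0.067, "gripper": -0.95}, {"rx": 0, "ry": 0, "rz": 0, "tx": 0, "ty": 0.042, "tz": -0.135, "gripper": -0.95}, {"rx": 0, "ry": 0, "rz": 0, "tx": 0, "ty": 0.058, "tz": -0.204, "gripper": -0.95}, {"rx": 0, "ry": 0, "rz": 0, "tx": 0, "ty": 0.07, "tz": -0.274, "gripper": -0.95}, {"rx": 0, "ry": 0, "rz": 0, "tx": 0, "ty": 0.079, "tz": -0.344, "gripper": -0.95}, {"rx": 0, "ry": 0, "rz": 0, "tx": 0, "ty": 0.084, "tz": -0.415, "gripper": -0.95}, {"rx": 0, "ry": 0, "rz": 0, "tx": 0, "ty": 0.086, "tz": -0.486, "gripper": -0.95}, {"rx": 0, "ry": 0, "rz": 0, "tx": 0, "ty": 0.086, "tz": -0.486, "gripper": -0.95}]' --newtons 50

```text
t: 18.0
eef_pos: [0.4503, 0.1576, 0.1195]
orientation: [[-0.991, -0.135, 0.005], [-0.135, 0.991, 0.008], [-0.006, 0.007, -1.0]]
force: [-5.6, 6.5, -0.0]
opening: 0.0137
```

```bash
python3 - <<'E'
from h import *
im=snapshot("side");f=8;x0,y0=205,160
a=cv2.resize(im[y0:y0+70,x0:x0+60],None,fx=f,fy=f,interpolation=cv2.INTER_CUBIC)
cv2.imwrite("pics/z12.png",a); print(arm.sense()["force"])
E
```

```text
[-4.75934016  6.89765067 -0.74572103]
```

View pics/z12.png

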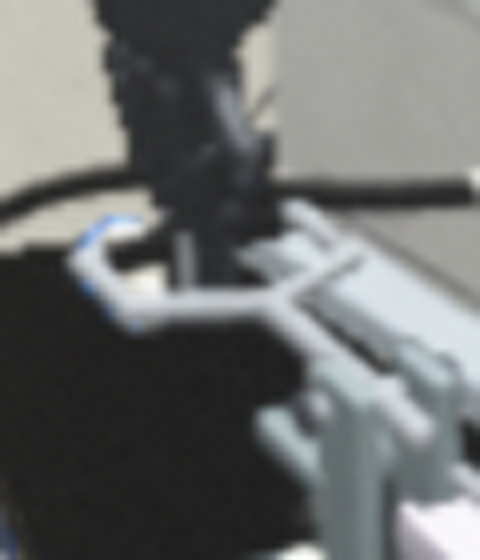

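step_arm --rows '[{"rx": 0, "ry": 0, "rz": 0, "tx": 0, "ty": -0.002, "tz": -0.07, "gripper": -0.95}, {"rx": 0, "ry": 0, "rz": 0, "tx": 0, "ty": -0.007, "tz": -0.141, "gripper": -0.95}, {"rx": 0, "ry": 0, "rz": 0, "tx": 0, "ty": -0.016, "tz": -0.211, "gripper": -0.95}, {"rx": 0, "ry": 0, "rz": 0, "tx": 0, "ty": -0.028, "tz": -0.281, "gripper": -0.95}, {"rx": 0, "ry": 0, "rz": 0, "tx": 0, "ty": -0.044, "tz": -0.35, "gripper": -0.95}, {"rx": 0, "ry": 0, "rz": 0, "tx": 0, "ty": -0.063, "tz": -0.419, "gripper": -0.95}, {"rx": 0, "ry": 0, "rz": 0, "tx": 0, "ty": -0.086, "tz": -0.486, "gripper": -0.95}, {"rx": 0, "ry": 0, "rz": 0, "tx": 0, "ty": -0.112, "tz": -0.552, "gripper": -0.95}, {"rx": 0, "ry": 0, "rz": 0, "tx": 0, "ty": -0.13, "tz": -0.592, "gripper": -0.95}, {"rx": 0, "ry": 0, "rz": 0, "tx": 0, "ty": -0.13, "tz": -0.592, "gripper": -0.95}]'

```text
t: 19.3
eef_pos: [0.4521, 0.1446, 0.1918]
orientation: [[-0.991, -0.137, 0.007], [-0.137, 0.991, 0.012], [-0.008, 0.011, -1.0]]
force: [-8.3, 21.9, 12.1]
opening: 0.0138
```

step_arm --rows '[{"rx": 0, "ry": 0, "rz": 0, "tx": 0, "ty": -0.015, "tz": -0.03, "gripper": -0.95}, {"rx": 0, "ry": 0, "rz": 0, "tx": 0, "ty": -0.03, "tz": -0.06, "gripper": -0.95}, {"rx": 0, "ry": 0, "rz": 0, "tx": 0, "ty": -0.03, "tz": -0.06, "gripper": -0.95}]'

```text
t: 19.68
eef_pos: [0.4525, 0.1414, 0.1997]
orientation: [[-0.991, -0.137, 0.007], [-0.137, 0.991, 0.014], [-0.009, 0.012, -1.0]]
force: [-4.7, 7.2, 2.1]
opening: 0.0138
```

step_arm --rows '[{"rx": 0, "ry": 0, "rz": 0, "tx": 0, "ty": -0.012, "tz": -0.02, "gripper": -0.95}, {"rx": 0, "ry": 0, "rz": 0, "tx": 0, "ty": -0.024, "tz": -0.04, "gripper": -0.95}, {"rx": 0, "ry": 0, "rz": 0, "tx": 0, "ty": -0.024, "tz": -0.04, "gripper": -0.95}]'

```text
t: 20.05
eef_pos: [0.4529, 0.1389, 0.2053]
orientation: [[-0.99, -0.137, 0.008], [-0.137, 0.99, 0.014], [-0.01, 0.013, -1.0]]
force: [-5.8, 7.0, 6.1]
opening: 0.0142
```

step_arm --rows '[{"rx": 0, "ry": 0, "rz": 0, "tx": 0, "ty": -0.01, "tz": -0.02, "gripper": -0.95}, {"rx": 0, "ry": 0, "rz": 0, "tx": 0, "ty": -0.02, "tz": -0.04, "gripper": -0.95}, {"rx": 0, "ry": 0, "rz": 0, "tx": 0, "ty": -0.02, "tz": -0.04, "gripper": -0.95}]'

```text
t: 20.42
eef_pos: [0.4532, 0.1363, 0.2104]
orientation: [[-0.991, -0.137, 0.008], [-0.137, 0.99, 0.015], [-0.01, 0.013, -1.0]]
force: [-3.6, 3.0, 3.1]
opening: 0.0141
```

```bash
python3 look.py 13
```

```text
20.525 [0.45322621 0.13644919 0.21015482] [-3.34491483  3.07428596  3.18473373] 0.013796018800904657
```

View pics/s13.png

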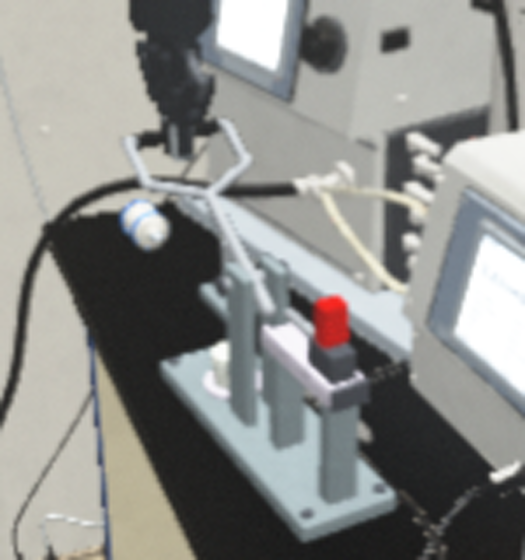

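step_arm --rows '[{"rx": 0, "ry": 0, "rz": 0, "tx": 0, "ty": -0.008, "tz": -0.015, "gripper": -0.95}, {"rx": 0, "ry": 0, "rz": 0, "tx": 0, "ty": -0.016, "tz": -0.03, "gripper": -0.95}, {"rx": 0, "ry": 0, "rz": 0, "tx": 0, "ty": -0.016, "tz": -0.03, "gripper": -0.95}]'

```text
t: 20.9
eef_pos: [0.4533, 0.135, 0.213]
orientation: [[-0.99, -0.138, 0.007], [-0.138, 0.99, 0.015], [-0.009, 0.014, -1.0]]
force: [1.4, 8.1, -21.4]
opening: 0.0141
```

step_arm --rows '[{"rx": 0, "ry": 0, "rz": 0, "tx": 0, "ty": -0.005, "tz": -0.015, "gripper": -0.95}, {"rx": 0, "ry": 0, "rz": 0, "tx": 0, "ty": -0.005, "tz": -0.03, "gripper": -0.95}, {"rx": 0, "ry": 0, "rz": 0, "tx": 0, "ty": -0.005, "tz": -0.03, "gripper": -0.95}]'

```text
t: 21.28
eef_pos: [0.4531, 0.1343, 0.2148]
orientation: [[-0.99, -0.138, 0.005], [-0.138, 0.99, 0.015], [-0.007, 0.014, -1.0]]
force: [8.1, 10.4, -48.6]
opening: 0.0136
```

step_arm --rows '[{"rx": 0, "ry": 0, "rz": 0, "tx": 0, "ty": 0.01, "tz": 0.025, "gripper": -0.95}, {"rx": 0, "ry": 0, "rz": 0, "tx": 0, "ty": 0.01, "tz": 0.025, "gripper": -0.6}, {"rx": 0, "ry": 0, "rz": 0, "tx": 0, "ty": 0.01, "tz": 0.025, "gripper": -0.4}, {"rx": 0, "ry": 0, "rz": 0, "tx": 0, "ty": 0.01, "tz": 0.025, "gripper": -0.2}, {"rx": 0, "ry": 0, "rz": 0, "tx": 0, "ty": 0.01, "tz": 0.02, "gripper": -0.2}, {"rx": 0, "ry": 0, "rz": 0, "tx": 0, "ty": 0.01, "tz": -0.2, "gripper": -0.2}, {"rx": 0, "ry": 0, "rz": 0, "tx": 0, "ty": 0.01, "tz": -0.6, "gripper": -0.2}, {"rx": 0, "ry": 0, "rz": 0, "tx": 0, "ty": 0.01, "tz": -1, "gripper": -0.2}, {"rx": 0, "ry": 0, "rz": 0, "tx": 0, "ty": 0.01, "tz": -1, "gripper": -0.2}]' --newtons 20

```text
t: 22.4
eef_pos: [0.4531, 0.1339, 0.3375]
orientation: [[-0.99, -0.138, 0.009], [-0.137, 0.99, 0.016], [-0.012, 0.015, -1.0]]
force: [0.7, -0.2, -0.8]
opening: 0.0338
```

```bash
python3 look.py 14;python3 mv.py .490 -.20 .30; python3 - <<'E'
import cv2,numpy as np
import h
f=6
a=cv2.imread("pics/side0.png")[195:255,215:275];b=h.snapshot("side")[195:255,215:275]
cv2.imwrite("pics/z14.png",np.hstack([cv2.resize(q,None,fx=f,fy=f,interpolation=cv2.INTER_CUBIC) for q in(a,b)]))
E
```

```text
22.5 [0.45225635 0.13356262 0.33466085] [-0.91825272  0.19932588 -0.45006345] 0.034065661354452915
22.5 [0.4523 0.1336 0.3347] shift [ 0.073 -2.8    0.249] turn [0.0044 0.0022 0.0022] [-0.9  0.2 -0.5] 0.034065661354452915
```

View pics/s14.png

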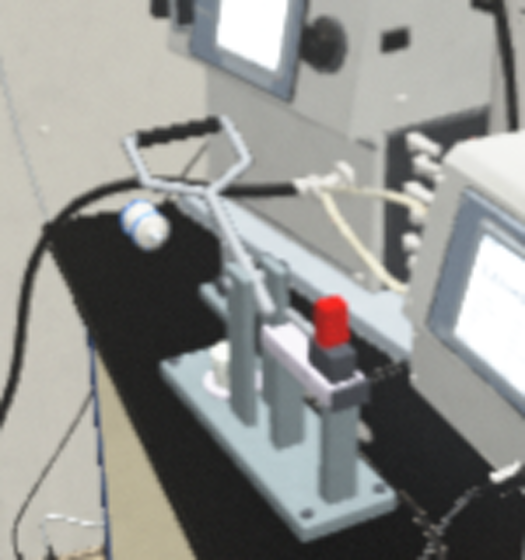

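View pics/z14.png

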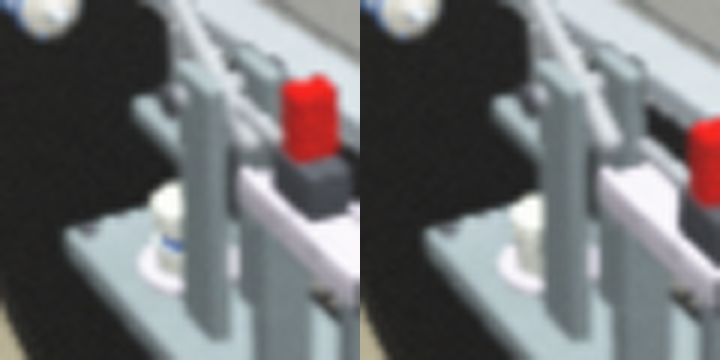

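step_arm --rows '[{"rx": 0.004, "ry": 0.002, "rz": 0.002, "tx": 0, "ty": -0.4, "tz": 0, "gripper": -1}, {"rx": 0.004, "ry": 0.002, "rz": 0.002, "tx": 0, "ty": -0.9, "tz": 0, "gripper": -1}, {"rx": 0.004, "ry": 0.002, "rz": 0.002, "tx": 0, "ty": -0.9, "tz": 0, "gripper": -1}]'

```text
t: 22.92
eef_pos: [0.467, 0.0225, 0.3316]
orientation: [[-0.992, -0.125, -0.003], [-0.125, 0.992, -0.001], [0.003, -0.0, -1.0]]
force: [-1.8, 1.6, 0.5]
opening: 0.0003
```

step_arm --rows '[{"rx": 0, "ry": 0, "rz": 0, "tx": 0, "ty": -0.45, "tz": 0, "gripper": -1}, {"rx": 0, "ry": 0, "rz": 0, "tx": 0, "ty": -0.95, "tz": 0, "gripper": -1}, {"rx": 0, "ry": 0, "rz": 0, "tx": 0, "ty": -0.95, "tz": 0, "gripper": -1}]'

```text
t: 23.3
eef_pos: [0.4809, -0.0942, 0.3303]
orientation: [[-0.993, -0.12, -0.005], [-0.12, 0.993, -0.001], [0.005, -0.001, -1.0]]
force: [-0.1, 1.1, 0.4]
opening: -0.0001
```

```bash
python3 mv.py .4955 -.182 .30
```

```text
23.3 [ 0.4809 -0.0942  0.3303] shift [-0.034 -0.741  0.253] turn [-0.0003 -0.0016 -0.0034] [-0.1  1.1  0.4] -0.00010881598597180261
```

step_arm --rows '[{"rx": 0, "ry": -0.002, "rz": -0.003, "tx": -0.034, "ty": -0.4, "tz": 0, "gripper": -1}, {"rx": 0, "ry": -0.002, "rz": -0.003, "tx": -0.034, "ty": -0.74, "tz": 0.2, "gripper": -1}, {"rx": 0, "ry": -0.002, "rz": -0.003, "tx": -0.034, "ty": -0.74, "tz": 0.25, "gripper": -1}, {"rx": 0, "ry": -0.002, "rz": -0.003, "tx": -0.034, "ty": -0.74, "tz": 0.25, "gripper": -1}]'

```text
t: 23.8
eef_pos: [0.4955, -0.1806, 0.2997]
orientation: [[-0.991, -0.131, 0.0], [-0.131, 0.991, 0.0], [-0.0, 0.0, -1.0]]
force: [-0.1, 0.4, -0.9]
opening: -0.0002
```

step_arm --rows '[{"rx": 0, "ry": 0, "rz": 0, "tx": 0, "ty": 0, "tz": 0.3, "gripper": -1}, {"rx": 0, "ry": 0, "rz": 0, "tx": 0, "ty": 0, "tz": 0.6, "gripper": -1}, {"rx": 0, "ry": 0, "rz": 0, "tx": 0, "ty": 0, "tz": 0.9, "gripper": -1}, {"rx": 0, "ry": 0, "rz": 0, "tx": 0, "ty": 0, "tz": 1, "gripper": -1}, {"rx": 0, "ry": 0, "rz": 0, "tx": 0, "ty": 0, "tz": 1, "gripper": -1}]'

```text
t: 24.42
eef_pos: [0.4958, -0.1799, 0.1802]
orientation: [[-0.991, -0.132, 0.0], [-0.132, 0.991, 0.001], [-0.0, 0.001, -1.0]]
force: [-0.4, -0.6, 1.3]
opening: -0.0
```

```bash
python3 look.py 15
```

```text
24.525 [ 0.49608233 -0.18037335  0.18098732] [-0.3944102   0.24079186 -0.37308086] 0.00016740658930115314
```

View pics/s15.png

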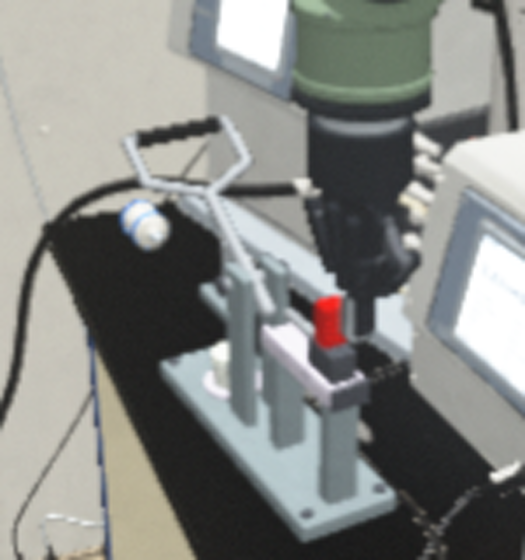

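step_arm --rows '[{"rx": 0, "ry": 0, "rz": 0, "tx": 0, "ty": 0.04, "tz": 0.04, "gripper": -1}, {"rx": 0, "ry": 0, "rz": 0, "tx": 0, "ty": 0.07, "tz": 0.04, "gripper": -1}, {"rx": 0, "ry": 0, "rz": 0, "tx": 0, "ty": 0.1, "tz": 0.04, "gripper": -1}, {"rx": 0, "ry": 0, "rz": 0, "tx": 0, "ty": 0.15, "tz": 0.04, "gripper": -1}, {"rx": 0, "ry": 0, "rz": 0, "tx": 0, "ty": 0.2, "tz": 0.04, "gripper": -1}, {"rx": 0, "ry": 0, "rz": 0, "tx": 0, "ty": 0.25, "tz": 0.04, "gripper": -1}, {"rx": 0, "ry": 0, "rz": 0, "tx": 0, "ty": 0.3, "tz": 0.04, "gripper": -1}, {"rx": 0, "ry": 0, "rz": 0, "tx": 0, "ty": 0.35, "tz": 0.04, "gripper": -1}, {"rx": 0, "ry": 0, "rz": 0, "tx": 0, "ty": 0.4, "tz": 0.04, "gripper": -1}, {"rx": 0, "ry": 0, "rz": 0, "tx": 0, "ty": 0.44, "tz": 0.04, "gripper": -1}, {"rx": 0, "ry": 0, "rz": 0, "tx": 0, "ty": 0.44, "tz": 0.04, "gripper": -1}]'

```text
t: 25.9
eef_pos: [0.4891, -0.1275, 0.1761]
orientation: [[-0.991, -0.132, 0.001], [-0.132, 0.991, 0.0], [-0.001, 0.0, -1.0]]
force: [0.2, -0.2, -0.2]
opening: -0.0005
```

step_arm --rows '[{"rx": 0, "ry": 0, "rz": 0, "tx": 0, "ty": 0.02, "tz": 0, "gripper": -1}, {"rx": 0, "ry": 0, "rz": 0, "tx": 0, "ty": 0.04, "tz": 0, "gripper": -1}, {"rx": 0, "ry": 0, "rz": 0, "tx": 0, "ty": 0.04, "tz": 0, "gripper": -1}]'

```text
t: 26.28
eef_pos: [0.4884, -0.1225, 0.1761]
orientation: [[-0.991, -0.132, 0.001], [-0.132, 0.991, 0.001], [-0.001, 0.0, -1.0]]
force: [1.3, -0.6, 0.3]
opening: 0.0003
```

step_arm --rows '[{"rx": 0, "ry": 0, "rz": 0, "tx": 0, "ty": 0.02, "tz": 0, "gripper": -1}, {"rx": 0, "ry": 0, "rz": 0, "tx": 0, "ty": 0.03, "tz": 0, "gripper": -1}, {"rx": 0, "ry": 0, "rz": 0, "tx": 0, "ty": 0.03, "tz": 0, "gripper": -1}]'

```text
t: 26.65
eef_pos: [0.4879, -0.1188, 0.1761]
orientation: [[-0.991, -0.132, 0.001], [-0.132, 0.991, 0.001], [-0.001, 0.001, -1.0]]
force: [0.5, -0.6, 0.0]
opening: 0.0001
```

step_arm --rows '[{"rx": 0, "ry": 0, "rz": 0, "tx": 0, "ty": 0.015, "tz": 0, "gripper": -1}, {"rx": 0, "ry": 0, "rz": 0, "tx": 0, "ty": 0.025, "tz": 0, "gripper": -1}, {"rx": 0, "ry": 0, "rz": 0, "tx": 0, "ty": 0.025, "tz": 0, "gripper": -1}]'

```text
t: 27.02
eef_pos: [0.4877, -0.1174, 0.1761]
orientation: [[-0.991, -0.131, 0.002], [-0.131, 0.991, -0.001], [-0.002, -0.002, -1.0]]
force: [2.0, -12.9, -2.0]
opening: 0.0003
```

```bash
python3 look.py 16; python3 red.py|head -3
```

```text
27.125 [ 0.48767147 -0.11737603  0.17613201] [  1.97572433 -13.18165688  -1.75301409] -5.602629850071731e-05
(array([262, 208,  10,  14, 113], dtype=int32), array([266.10619469, 214.68141593])) (array([261, 208,   9,  13,  69], dtype=int32), array([263.65217391, 214.47826087]))
[ 0.48223711 -0.10407851  0.176     ]
[ 0.47632675 -0.10047525  0.176     ]
```

View pics/s16.png

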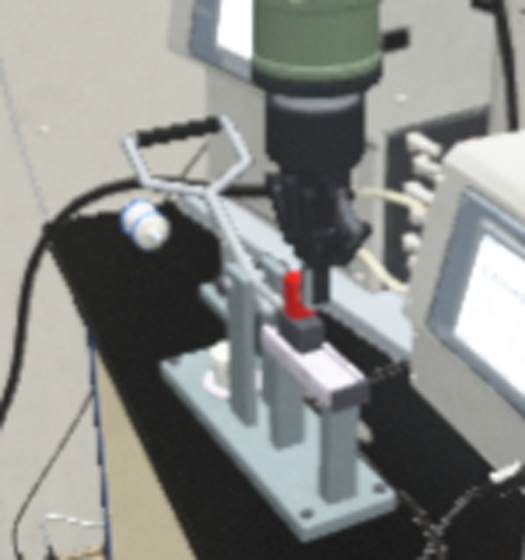

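step_arm --rows '[{"rx": 0, "ry": 0, "rz": 0, "tx": 0, "ty": 0.015, "tz": 0, "gripper": -1}, {"rx": 0, "ry": 0, "rz": 0, "tx": 0, "ty": 0.03, "tz": 0, "gripper": -1}, {"rx": 0, "ry": 0, "rz": 0, "tx": 0, "ty": 0.03, "tz": 0, "gripper": -1}]'

```text
t: 27.55
eef_pos: [0.4876, -0.1171, 0.1762]
orientation: [[-0.992, -0.128, 0.003], [-0.128, 0.992, -0.006], [-0.003, -0.006, -1.0]]
force: [5.1, -24.7, -4.5]
opening: -0.0001
```

step_arm --rows '[{"rx": 0, "ry": 0, "rz": 0, "tx": 0, "ty": -0.05, "tz": 0, "gripper": -1}, {"rx": 0, "ry": 0, "rz": 0, "tx": 0, "ty": -0.15, "tz": 0, "gripper": -1}, {"rx": 0, "ry": 0, "rz": 0, "tx": 0, "ty": -0.2, "tz": -0.3, "gripper": -1}, {"rx": 0, "ry": 0, "rz": 0, "tx": 0, "ty": -0.2, "tz": -0.7, "gripper": -1}, {"rx": 0, "ry": 0, "rz": 0, "tx": 0, "ty": -0.2, "tz": -1, "gripper": -1}, {"rx": 0, "ry": 0, "rz": 0, "tx": 0, "ty": -0.2, "tz": -1, "gripper": -1}, {"rx": 0, "ry": 0, "rz": 0, "tx": 0, "ty": -0.2, "tz": -1, "gripper": -1}]'

```text
t: 28.42
eef_pos: [0.49, -0.1403, 0.2958]
orientation: [[-0.992, -0.128, 0.003], [-0.128, 0.992, -0.005], [-0.002, -0.006, -1.0]]
force: [0.7, -0.1, 0.4]
opening: -0.0001
```

```bash
python3 look.py 17; python3 red.py|head -3; python3 - <<'E'
from h import *
cv2.imwrite("pics/top17.png",snapshot("top"))
E
```

```text
28.525 [ 0.48998288 -0.14025276  0.29550162] [-0.1998477  -0.33064174 -0.1852857 ] 0.00016968265045500523
(array([262, 208,  10,  14, 113], dtype=int32), array([266.10619469, 214.68141593])) (array([261, 208,  10,  13, 111], dtype=int32), array([265.17117117, 213.91891892]))
[ 0.48223711 -0.10407851  0.176     ]
[ 0.48143488 -0.0990468   0.176     ]
```

View pics/s17.png

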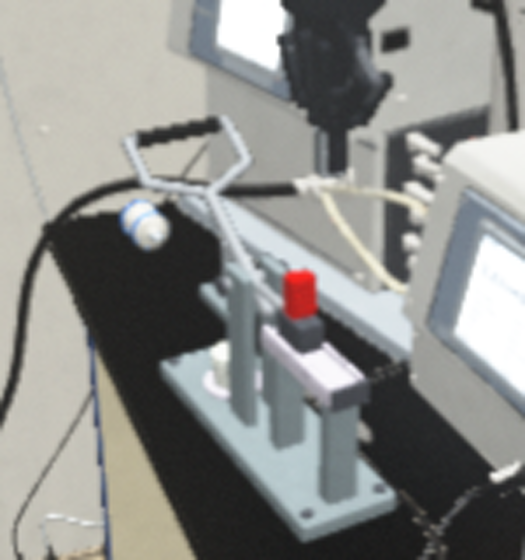

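View pics/top17.png

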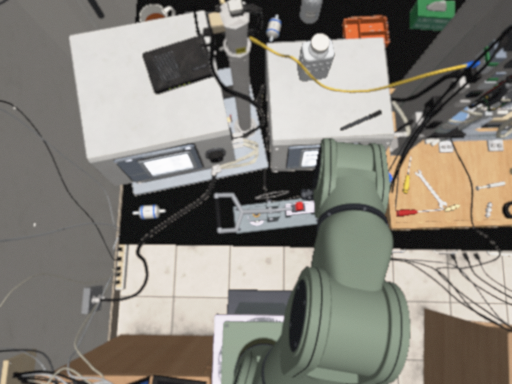

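```bash
python3 - <<'E'
from plant import job
print(job.hand_in())
E
```

```text
the job is handed in; nothing more can be done
None
```

The cassette is pressed shut, the lever is back up at rest, the lock slide is home, and the job was handed in at about 28.5 s on the clock. The job reports no verdict.

**What I did**
- I drew the red slide back until it met a hard stop at about 25 N.
- I pulled the lever down through its arc to its stop, at 72 N on the wrist.
- I eased the lever back up in the grip until it met its rest stop, and only then released it.
- I pushed the slide home with closed fingers to a hard stop at about 25 N, then backed off and lifted clear.

**What the last checks showed**
- **Cassette:** the blue ring no longer shows in the side picture.
- **Lever:** the handle stands at the same pixels as at the start.
- **Robot:** force is about 0 and it touches nothing.
- **Capsule and tweezers:** they look unmoved in the top picture.
- **Tape roll:** the arm hid it in the last top picture, so I did not check it at the end. The gripper never came near it.

**What disagreed**
- **Slide travel:** the pull-out measured about 45–46 mm, not 50 mm, though a second push with closed fingers met the same stop. The slide now sits about 5 mm nearer the lever than in the first picture, so it may have stood slightly drawn at the start. Measured stop to stop, the travel is about 50 mm.
- **Press position:** my camera estimate was about 4 mm off along the press, which contact with the lever handle showed.

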